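Sort the salvaged heatsinks into their trays

ROBOT

A 6-joint arm with a two-finger parallel gripper is mounted at the origin on the work surface. World frame = base frame: x ahead of the robot, y to its left, z up, the work surface at z = 0. Lengths are in m, angles in rad, forces in N, time in s.
With the tool pointing down it reaches from about 0.3 to 0.85 m from the base axis. Payload 4.2 kg.
Tool frame: the origin (TCP) lies between the finger pads; the fingertips stand 22 mm ahead of it and the grasp point (between the pads) lies 3 mm ahead of it; z points along the fingers, y is the line along which they close (so a half turn about z gives the same grasp; the last joint's range is limited). The gripper opens to 91 mm and grips with 3 to 60 N. Pads are 32 mm wide; open, the fingers measure 118 mm over their backs; the gripper's body (76 mm by 178 mm) begins 60 mm behind the grasp point.
Start: joints at [1.195, 0.32, 1.565, -0, 1.257, -0.02], TCP at [0.2, 0.539, 0.236] pointing down, gripper open.
Joint ranges: [-3.11, 3.11], [-0.84, 2.01], [0.21, 2.61], [-1.34, 4.49], [0.05, 2.63], [-2.56, 2.56]. Speed limits (rad/s): [2.57, 2.57, 3.14, 3.14, 3.14, 3.14].

INTERFACE

Orientations are given as [roll, pitch, yaw] about the fixed x, y, z axes, in that order (R = Rz(yaw) Ry(pitch) Rx(roll)).
In Python, from cell import manip gives the robot as it stands. Calls block until the motion is done:
- manip.goto(position, orientation): joint-space move of the TCP to a pose.
- manip.move_straight(position, orientation=None, speed=0.15): straight line of the TCP; orientation=None keeps the orientation; speed is the mean speed in m/s.
- manip.set_joints(angles): joint-space move.
- manip.gripper_to(opening, f_grip=None): finger opening in m; f_grip is the grip in N (None keeps the last); returns when the fingers have stopped.
- manip.hold(seconds).
- manip.solve_ik(position, orientation): joint angles nearest the present ones, or None.
- manip.get_state(): the state.
- manip.snapshot(name): name is "scene" or "top"; returns a dict with "frame" (480x640x3 uint8, blue, green, red), "depth" (480x640 float32, m along the optical axis (not along the pixel's ray), 0 where there is no reading), "intrinsics" (3x3 intrinsics, pixels), "world_from_camera" (4x4, takes a point from camera to world coordinates). Camera axes: x right, y down, z forward; pixel columns grow to the right and rows downward; lengths in m; the calibration is good to about 2 mm. A picture is of the moment at which its call begins.
A pose or a line that the arm cannot do raises manip.PlanningError and nothing moves.
- manip.close_job(): hands the job in; it is judged then, once.
The state is a dict: "clock": time; "q": joint angles; "qd": joint speeds; "effort": joint torques, N m; "tcp_pos": TCP position; "eef_rot": TCP orientation; "ft_force": force on the tool from outside, world axes, zero at the start; "wrist_torque": the same for the moment, N m; "width": finger opening in m; "gripper_force": force on a finger pad.
Only numpy, scipy, OpenCV 4.12 (cv2) and the standard library are available. Lean on these libraries where they do the work, as an engineer would, in place of code of your own. Each camera call takes 0.05 s, during which the arm holds its last target. There are 200 camera calls.

TASK

Sort the four finned aluminium heatsinks into the four grey trays by length, the shortest into the shortest tray and so on up to the longest into the longest. Each must lie flat on the tray's floor, fins up and lengthwise in the tray, and be let go. Leave the transformer and the capacitor standing where they are.

Things in the scene. Friction and masses are not known exactly. Their poses are not given: they have to be found in the camera images.
- heatsink_shortest: Plain aluminium finned heatsink, 45 mm long (its x), 36 mm wide (its y), 40 mm high, about 86 g: a 6 mm base plate, base down on the bench, with five upright 3 mm fins running along its length; the two outer fins are its flat long sides, good to grip across the 36 mm width. The shortest of four alike but for length (45, 65, 85, 105 mm). Origin: centre of the underside; x along the length, z up.
- heatsink_shorter: Plain aluminium finned heatsink, 65 mm long (its x), 36 mm wide (its y), 40 mm high, about 124 g: a 6 mm base plate, base down on the bench, with five upright 3 mm fins running along its length; the two outer fins are its flat long sides, good to grip across the 36 mm width. The second shortest of four alike but for length (45, 65, 85, 105 mm). Origin: centre of the underside; x along the length, z up.
- heatsink_longer: Plain aluminium finned heatsink, 85 mm long (its x), 36 mm wide (its y), 40 mm high, about 162 g: a 6 mm base plate, base down on the bench, with five upright 3 mm fins running along its length; the two outer fins are its flat long sides, good to grip across the 36 mm width. The second longest of four alike but for length (45, 65, 85, 105 mm). Origin: centre of the underside; x along the length, z up.
- heatsink_longest: Plain aluminium finned heatsink, 105 mm long (its x), 36 mm wide (its y), 40 mm high, about 200 g: a 6 mm base plate, base down on the bench, with five upright 3 mm fins running along its length; the two outer fins are its flat long sides, good to grip across the 36 mm width. The longest of four alike but for length (45, 65, 85, 105 mm). Origin: centre of the underside; x along the length, z up.
- tray_shortest: Shallow open grey plastic tray, fixed to the bench, inside 65 mm long (its x) by 56 mm wide (its y), meant for the 45 mm heatsink with 10 mm to spare all round. Floor 2 mm thick, walls 3 mm thick with their top 10 mm above the bench. One of four alike but for length (insides 65, 85, 105, 125 mm). Origin: centre of the underside, on the bench; x along its length, z up.
- tray_shorter: Shallow open grey plastic tray, fixed to the bench, inside 85 mm long (its x) by 56 mm wide (its y), meant for the 65 mm heatsink with 10 mm to spare all round. Floor 2 mm thick, walls 3 mm thick with their top 10 mm above the bench. One of four alike but for length (insides 65, 85, 105, 125 mm). Origin: centre of the underside, on the bench; x along its length, z up.
- tray_longer: Shallow open grey plastic tray, fixed to the bench, inside 105 mm long (its x) by 56 mm wide (its y), meant for the 85 mm heatsink with 10 mm to spare all round. Floor 2 mm thick, walls 3 mm thick with their top 10 mm above the bench. One of four alike but for length (insides 65, 85, 105, 125 mm). Origin: centre of the underside, on the bench; x along its length, z up.
- tray_longest: Shallow open grey plastic tray, fixed to the bench, inside 125 mm long (its x) by 56 mm wide (its y), meant for the 105 mm heatsink with 10 mm to spare all round. Floor 2 mm thick, walls 3 mm thick with their top 10 mm above the bench. One of four alike but for length (insides 65, 85, 105, 125 mm). Origin: centre of the underside, on the bench; x along its length, z up.
- transformer: Small mains transformer, dark steel core with a copper winding, 56 x 48 mm and 48 mm high, 0.6 kg, loose, standing among the heatsinks and trays; not to be disturbed. Origin: centre of the underside. All else on the bench lies clear of the work: a circuit board and a screwdriver (under 40 mm high) beyond x = 0.72 m, taller gear beyond x = 0.75 m and more than 0.45 m to either side.
- capacitor: Big blue can capacitor, 40 mm in diameter and 66 mm high with its two screw terminals, 0.12 kg, loose, standing upright among the heatsinks and trays; not to be disturbed. Origin: centre of the underside, z up.
Not all that is in view belongs to the job. Leave any red look-alike of the heatsink_longer alone.

How it is judged:
At the end, for the whole second after the job is handed in: Each heatsink rests in the tray of its own size: centre within 13 mm of the tray's centre along both tray axes, underside on the tray floor (-1 to 6 mm above the bench), upright within 0.1 rad, length within 0.45 rad of the tray's length either way round, and at rest (x of heatsink_shortest in the frame of tray_shortest between -0.013 and 0.013 m and y of heatsink_shortest in the frame of tray_shortest between -0.013 and 0.013 m and z of heatsink_shortest in the frame of tray_shortest between -0.001 and 0.006 m and angle between each of heatsink_shortest, heatsink_shorter, heatsink_longer, heatsink_longest's own z axis and vertical below 0.1 rad and angle between the x axis of heatsink_shortest and the x axis of tray_shortest, either way round below 0.45 rad and linear speed of each of heatsink_shortest, heatsink_shorter, heatsink_longer, heatsink_longest below 0.02 m/s and angular speed of each of heatsink_shortest, heatsink_shorter, heatsink_longer, heatsink_longest below 0.2 rad/s and x of heatsink_shorter in the frame of tray_shorter between -0.013 and 0.013 m and y of heatsink_shorter in the frame of tray_shorter between -0.013 and 0.013 m and z of heatsink_shorter in the frame of tray_shorter between -0.001 and 0.006 m and angle between the x axis of heatsink_shorter and the x axis of tray_shorter, either way round below 0.45 rad and x of heatsink_longer in the frame of tray_longer between -0.013 and 0.013 m and y of heatsink_longer in the frame of tray_longer between -0.013 and 0.013 m and z of heatsink_longer in the frame of tray_longer between -0.001 and 0.006 m and angle between the x axis of heatsink_longer and the x axis of tray_longer, either way round below 0.45 rad and x of heatsink_longest in the frame of tray_longest between -0.013 and 0.013 m and y of heatsink_longest in the frame of tray_longest between -0.013 and 0.013 m and z of heatsink_longest in the frame of tray_longest between -0.001 and 0.006 m and angle between the x axis of heatsink_longest and the x axis of tray_longest, either way round below 0.45 rad); the robot touches nothing.
It fails at once if the transformer is pushed away or knocked over (distance of transformer from where it was at the start of the episode above 0.015 m or angle between transformer's own z axis and vertical above 0.3 rad).
It fails at once if the capacitor is pushed away or knocked over (distance of capacitor from where it was at the start of the episode above 0.015 m or angle between capacitor's own z axis and vertical above 0.3 rad).
It also fails if it takes over 102 s, if anything falls off the work surface, if the arm or the gripper's body presses on something with over 40 N, if the wrist force passes 120 N, or if a joint passes its speed limit or range.

## Working session

There is one attempt and no reset: what is moved stays moved. The work goes in short steps, each a Python script; the robot and the scene stay as the last script left them, time stands still between calls to the robot, and variables do not carry over. Pictures are saved under pics/ and viewed, at most 14 in all, crops included, and the job is handed in when it is done.

```bash
mkdir -p pics
python3 - <<'E'
from cell import manip
import cv2,numpy as np
for n in("top","scene"):
    s=manip.snapshot(n);cv2.imwrite(f"pics/{n}0.png",s["frame"]);np.savez(f"{n}0.npz",**{k:s[k] for k in("frame","depth","intrinsics","world_from_camera")})
    print(n,s["intrinsics"],s["world_from_camera"])
print(manip.get_state())
E
```

```text
top [[456.0943016    0.         318.39762814]
 [  0.         456.0943016  238.06455078]
 [  0.           0.           1.        ]] [[-0.03077108 -0.99558174  0.08871382  0.44576995]
 [-0.99943415  0.03185302  0.01080577 -0.01051143]
 [-0.01358383 -0.08833111 -0.99599854  0.80697831]
 [ 0.          0.          0.          1.        ]]
scene [[603.77439993   0.         322.32349363]
 [  0.         603.77439993 240.78977866]
 [  0.           0.           1.        ]] [[-0.3358941   0.72715595 -0.59868136  1.14825217]
 [ 0.94181824  0.26765346 -0.20332249  0.22092111]
 [ 0.01239198 -0.63214385 -0.77475195  0.85137943]
 [ 0.          0.          0.          1.        ]]
{'clock': 0.1, 'q': array([ 1.19501203e+00,  3.20172822e-01,  1.56556582e+00, -1.83694672e-05,
        1.25742143e+00, -2.00439910e-02]), 'qd': array([ 0.00040134, -0.00291487, -0.00266211,  0.00113854, -0.00034164,
        0.00021137]), 'effort': array([ 5.09462116e-04, -4.13331735e+01, -2.32510364e+01,  7.30563956e-02,
        4.20022616e-02, -5.80627557e-05]), 'tcp_pos': array([0.2001318 , 0.53858295, 0.23523261]), 'eef_rot': array([-3.14002521e+00, -1.39526199e-05,  2.78585801e+00]), 'ft_force': array([-0.96410325,  0.8534316 , -0.65586037]), 'wrist_torque': array([-0.02217446, -0.00785573,  0.02593622]), 'gripper_force': 0.0, 'width': 0.09079985621870733}
```

View pics/top0.png

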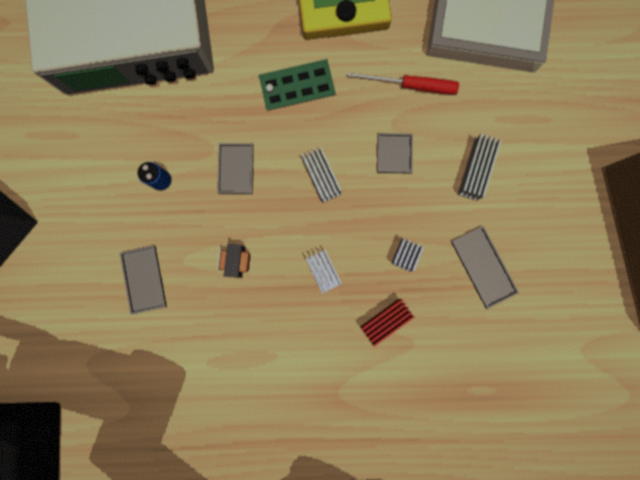

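View pics/scene0.png

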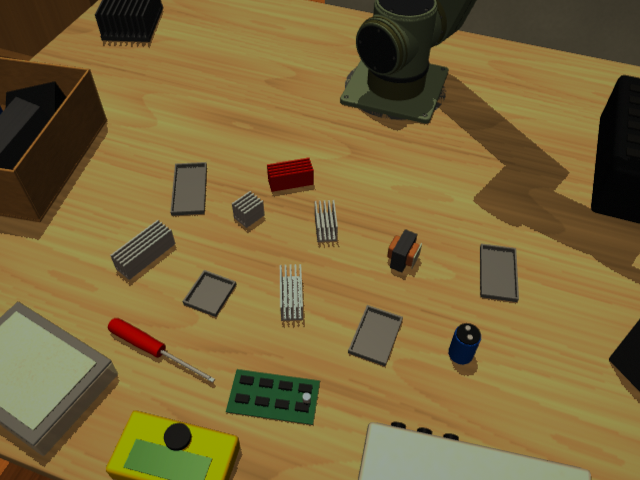

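The top picture has silver finned blocks at (322,175), (480,167), (322,270) and (407,254). A red look-alike at (387,322) is to be left alone. The trays are at (236,168), (395,153), (143,279) and (484,266), the transformer at (235,260) and the capacitor at (154,176). Next I measure them with depth and check in one close crop.

```bash
cat > vis.py <<'E'
import numpy as np,cv2
def world(s):
    K=s["intrinsics"];T=s["world_from_camera"];d=s["depth"]
    v,u=np.mgrid[:480,:640]
    p=np.stack([(u-K[0,2])/K[0,0]*d,(v-K[1,2])/K[1,1]*d,d],-1)@T[:3,:3].T+T[:3,3]
    p[d==0]=np.nan
    return p
def onplane(s,uv,z):
    K=s["intrinsics"];T=s["world_from_camera"]
    r=np.c_[np.asarray(uv,float),np.ones(len(uv))]@np.linalg.inv(K).T@T[:3,:3].T
    return T[:3,3]+r*((z-T[2,3])/r[:,2])[:,None]
def rect(xy):
    (c,(w,h),a)=cv2.minAreaRect((np.asarray(xy)*1000).astype(np.float32))
    if w<h: w,h,a=h,w,a+90
    return np.array(c)/1000,w,h,(a+90)%180-90   # length dir angle in world deg
E
cat > m.py <<'E'
from vis import *
s=dict(np.load("top0.npz"));p=world(s);f=s["frame"].astype(int)
print("table z",np.nanmedian(p[340:380,250:600,2]))
roi=np.zeros((480,640),bool);roi[115:350,100:540]=1
blk=cv2.morphologyEx((roi&(p[...,2]>.015)).astype(np.uint8),cv2.MORPH_CLOSE,np.ones((5,5)))
n,l,st,c=cv2.connectedComponentsWithStats(blk)
for i in range(1,n):
    if st[i,4]<80: continue
    m=(l==i)&(p[...,2]>.032)
    q=p[m];print("obj",c[i].round(),"zmax",np.nanpercentile(q[:,2],[50,95]).round(4),rect(q[:,:2]), "fit at z.04 px:",rect(onplane(s,np.argwhere(m)[:,::-1],.04)[:,:2]))
# trays: grey, low
sat=f.max(-1)-f.min(-1)
g=(roi&(sat<35)&(p[...,2]<.015)).astype(np.uint8)
g=cv2.morphologyEx(g,cv2.MORPH_OPEN,np.ones((3,3)))
n,l,st,c=cv2.connectedComponentsWithStats(g)
for i in range(1,n):
    if st[i,4]<500: continue
    m=(l==i);print("tray",c[i].round(),st[i,4],np.nanmedian(p[m][:,2]).round(4),rect(onplane(s,np.argwhere(m)[:,::-1],.008)[:,:2]))
cv2.imwrite("pics/crop0.png",cv2.resize(s["frame"][120:350,290:530],None,fx=2.5,fy=2.5,interpolation=cv2.INTER_CUBIC))
E
python3 m.py
```

```text
table z 0.0001548171923879682
obj [480. 166.] zmax [0.0393 0.0419] (array([ 0.62998883, -0.28543808]), 105.9617919921875, 37.22129440307617, -19.88739776611328) fit at z.04 px: (array([ 0.62980048, -0.28430493]), 106.9442367553711, 38.28632354736328, -20.10125732421875)
obj [321. 174.] zmax [0.0395 0.0419] (array([ 0.6261239 , -0.01041806]), 85.54116821289062, 36.212459564208984, 22.9078426361084) fit at z.04 px: (array([ 0.6253559 , -0.01044902]), 86.204345703125, 36.4445915222168, 22.814653396606445)
obj [153. 175.] zmax [0.0616 0.0649] (array([0.63056702, 0.27772824]), 38.38420104980469, 38.07360076904297, -86.34485340118408) fit at z.04 px: (array([0.63253394, 0.28137073]), 52.40509796142578, 39.44094467163086, 54.786163330078125)
obj [408. 255.] zmax [0.0396 0.042 ] (array([ 0.48107776, -0.15291393]), 45.06800079345703, 36.54656982421875, -25.14861297607422) fit at z.04 px: (array([ 0.48100922, -0.15222476]), 45.42066192626953, 36.98628234863281, -24.76952362060547)
obj [233. 261.] zmax [0.0464 0.0493] (array([0.48047336, 0.14382916]), 55.641151428222656, 49.70634078979492, -7.5
[... 391 characters left out ...]
 0.042 ] (array([ 0.36898001, -0.11312524]), 84.832275390625, 36.55458068847656, -56.32884979248047) fit at z.04 px: (array([ 0.36946014, -0.11275755]), 84.76460266113281, 37.16347122192383, -56.28923034667969)
tray [394. 153.] 1384 0.0023 (array([ 0.66580298, -0.14239572]), 71.25996398925781, 62.531761169433594, -2.4127349853515625)
tray [235. 168.] 1749 0.002 (array([0.6476203 , 0.14338721]), 91.89068603515625, 61.06436538696289, -1.025177001953125)
tray [484. 267.] 2747 0.0026 (array([ 0.4578757 , -0.28889575]), 130.47828674316406, 63.83511734008789, 24.585451126098633)
tray [143. 279.] 2280 0.002 (array([0.45433463, 0.30867148]), 110.33857727050781, 64.43441772460938, 10.727848052978516)
```

View pics/crop0.png

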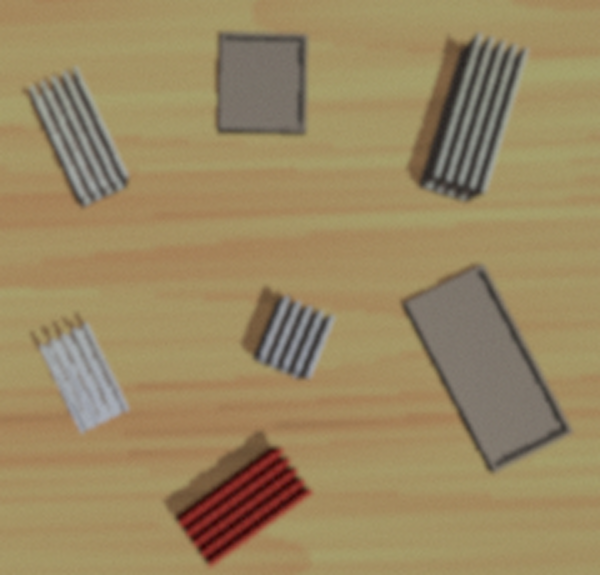

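Lengths come out at 105.9, 85.5, 45.1 and 64.4 mm, with tops at 40 mm, so all match. The blocks at (322,175) and (322,270) look odd at one end, so I check those in a scene crop.

```bash
cat > m2.py <<'E'
from vis import *
s=dict(np.load("scene0.npz"));p=world(s)
cv2.imwrite("pics/crop1.png",cv2.resize(s["frame"][190:340,255:385],None,fx=4,fy=4,interpolation=cv2.INTER_CUBIC))
t=dict(np.load("top0.npz"));P=world(t)
q=np.vstack([p.reshape(-1,3),P.reshape(-1,3)])
for n,c,a in(("65",(.4586,-.0085),24.7),("85",(.6258,-.0104),22.9),("45",(.481,-.1526),-25),("105",(.63,-.2849),-20)):
    a=np.radians(a);d=q[:,:2]-c;x=d@[np.cos(a),np.sin(a)]*1000;y=d@[-np.sin(a),np.cos(a)]*1000
    for lo,hi in((.036,.043),(.015,.034),(.003,.012)):
        m=(abs(x)<75)&(abs(y)<22)&(q[:,2]>lo)&(q[:,2]<hi)
        print(n,lo,m.sum(),"x",np.percentile(x[m],[1,5,95,99]).round(),"y",np.percentile(y[m],[1,99]).round()) if m.sum()>5 else print(n,lo,m.sum())
E
python3 m2.py
```

```text
65 0.036 608 x [-31. -29.  31.  34.] y [-18.  18.]
65 0.015 212 x [-32. -26.  34.  35.] y [-18.  18.]
65 0.003 694 x [-57. -31.  33.  59.] y [-18.  16.]
85 0.036 871 x [-41. -38.  40.  43.] y [-18.  18.]
85 0.015 343 x [-42. -41.  44.  45.] y [-16.  18.]
85 0.003 894 x [-65. -41.  44.  55.] y [-18.  19.]
45 0.036 593 x [-72. -20.  21.  23.] y [-18.  20.]
45 0.015 477 x [-74. -22.  23.  24.] y [-18.  20.]
45 0.003 291 x [-74. -62.  57.  71.] y [-20.  20.]
105 0.036 1569 x [-51. -47.  48.  52.] y [-18.  20.]
105 0.015 1236 x [-52. -49.  52.  54.] y [-16.  20.]
105 0.003 357 x [-69. -52.  54.  66.] y [-18.  21.]
```

View pics/crop1.png

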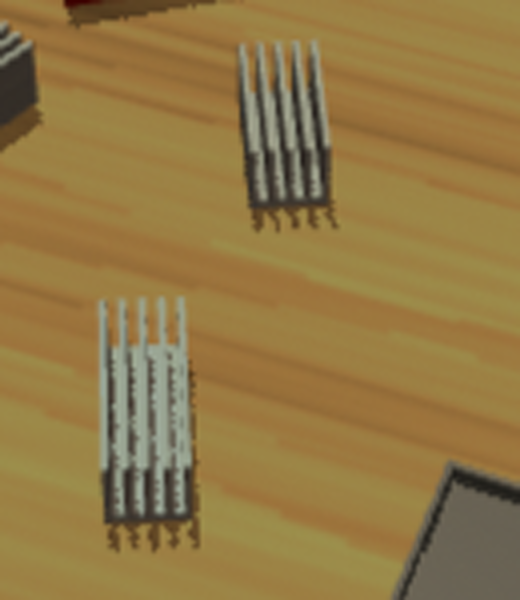

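The brown marks are only shadows of the fins, so both blocks stand upright. The fingers over their backs (36+27 = 63 mm) won't fit between the tray walls (56 mm), so I grip high, with the tips 16 mm above the bench. Shortest one first.

```bash
cat > pp.py <<'E'
from cell import manip
import numpy as np
H={45:(.4810,-.1526,-25.0),65:(.4587,-.0085,24.7),85:(.6258,-.0104,22.9),105:(.6299,-.2849,-20.0)}
T={45:(.6658,-.1424,-2.4),65:(.6476,.1434,-1.0),85:(.4543,.3087,10.7),105:(.4579,-.2889,24.6)}
UP,GRASP=.16,.038
def pose(x,y,deg):
    best=None
    for k in(0,180):
        o=[np.pi,0,np.radians((deg+k+180)%360-180)]
        q=manip.solve_ik([x,y,UP],o)
        if q is not None and (best is None or abs(q[5])<best[0]): best=(abs(q[5]),o)
    return best[1]
def st(tag):
    s=manip.get_state();print(tag,round(s["clock"],1),s["tcp_pos"].round(4),"w",round(s["width"],4),"gf",round(s["gripper_force"],1),"ft",s["ft_force"].round(1))
def run(n):
    x,y,a=H[n];o=pose(x,y,a)
    manip.goto([x,y,UP],o);manip.gripper_to(.06)
    manip.move_straight([x,y,GRASP],speed=.12)
    st("at");manip.gripper_to(.0,25);st("gripped")
    manip.move_straight([x,y,UP],speed=.15);st("lifted")
    if manip.get_state()["width"]<.03: print("MISSED");return
    x,y,a=T[n];o=pose(x,y,a)
    manip.goto([x,y,UP],o)
    manip.move_straight([x,y,.06],speed=.15);manip.move_straight([x,y,GRASP+.003],speed=.04);st("down")
    manip.gripper_to(.06);manip.move_straight([x,y,UP],speed=.15);st("done")
E
python3 -c "
from pp import *
run(45)"
```

```text
at 4.6 [ 0.4816 -0.1528  0.0386] w 0.0597 gf 0.0 ft [ 0.  -0.1  0.2]
gripped 5.1 [ 0.4812 -0.1527  0.0383] w 0.036 gf 25.0 ft [-0.2  0.2  2.4]
lifted 6.0 [ 0.4803 -0.1524  0.159 ] w 0.0357 gf 25.0 ft [-0.3 -0.9 -1.1]
down 9.9 [ 0.6657 -0.1424  0.0407] w 0.036 gf 25.0 ft [-0.4  0.9 -0.4]
done 11.4 [ 0.6651 -0.1422  0.1589] w 0.0605 gf 0.0 ft [ 0.4 -0.6  0.3]
```

Fast and clean, so I run the second one and then check the picture.

```bash
python3 -c "
from pp import *
run(65)
import cv2
s=manip.snapshot('scene');cv2.imwrite('pics/s1.png',s['frame'])"
```

```text
at 13.7 [ 0.4592 -0.0085  0.0385] w 0.0595 gf 0.0 ft [ 0.1 -0.1 -0.3]
gripped 14.2 [ 0.4589 -0.0085  0.0383] w 0.0359 gf 25.0 ft [-0.8 -0.7  3.2]
lifted 15.2 [ 0.4579 -0.0085  0.1591] w 0.0359 gf 25.0 ft [-0.3 -0.4 -0.9]
down 18.7 [0.6475 0.1434 0.0407] w 0.0359 gf 25.0 ft [ 0.   0.2 -1.7]
done 20.2 [0.6469 0.1433 0.1589] w 0.0598 gf 0.0 ft [ 0.9 -0.8 -0.1]
```

View pics/s1.png

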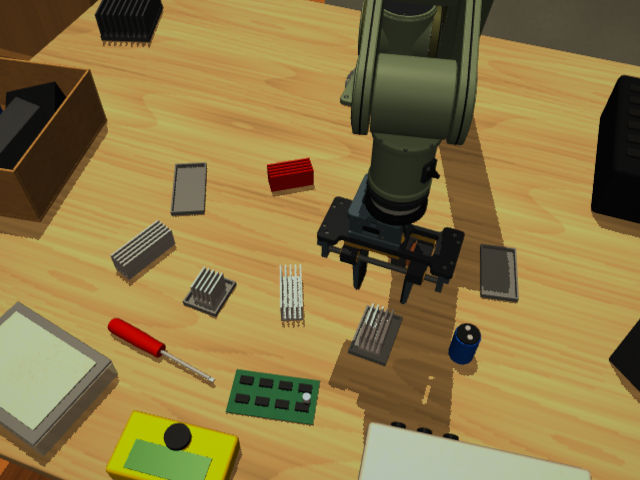

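Both sit in their trays, at (210,290) and (375,332), and the capacitor at (464,343) is still standing. On with the other two.

```bash
cat > go.py <<'E'
from pp import *
run(85);run(105)
x=manip.get_state()["tcp_pos"]
manip.goto([.2,.539,.236],[np.pi,0,2.786]);manip.hold(.5);st("parked")
import cv2
from vis import *
s=manip.snapshot("top");cv2.imwrite("pics/t2.png",s["frame"]);p=world(s)
roi=np.zeros((480,640),bool);roi[115:350,100:540]=1
blk=cv2.morphologyEx((roi&(p[...,2]>.018)).astype(np.uint8),cv2.MORPH_CLOSE,np.ones((5,5)))
n,l,sts,c=cv2.connectedComponentsWithStats(blk)
for i in range(1,n):
    if sts[i,4]<80: continue
    q=p[(l==i)&(p[...,2]>.034)];r=rect(q[:,:2]);print(c[i].round(),"z",np.nanmedian(q[:,2]).round(4),r[0].round(4),np.round(r[1:],1))
E
python3 go.py
```

```text
at 23.8 [ 0.6265 -0.0104  0.0388] w 0.0598 gf 0.0 ft [ 0.3  0.6 -0.2]
gripped 24.3 [ 0.626  -0.0104  0.0384] w 0.036 gf 25.0 ft [0.2 0.1 2. ]
lifted 25.3 [ 0.625  -0.0104  0.1588] w 0.0357 gf 25.0 ft [-0.8 -0.  -1.7]
down 28.7 [0.4543 0.3087 0.0408] w 0.0357 gf 25.0 ft [ 0.1  0.  -2. ]
done 30.2 [0.4537 0.3083 0.1591] w 0.0598 gf 0.0 ft [-0.6  0.4  0. ]
at 33.9 [ 0.6305 -0.2852  0.0389] w 0.06 gf 0.0 ft [ 0.7 -0.4  0.2]
gripped 34.3 [ 0.6301 -0.2849  0.0384] w 0.0359 gf 25.0 ft [-1.4  0.7  1.9]
lifted 35.3 [ 0.6292 -0.2846  0.1586] w 0.0362 gf 25.0 ft [-0.   0.2 -2. ]
down 37.6 [ 0.4579 -0.2889  0.0408] w 0.0359 gf 25.0 ft [-0.2  0.2 -1.7]
done 39.1 [ 0.4573 -0.2885  0.1592] w 0.0599 gf 0.0 ft [ 0.3 -0.1  0.2]
parked 42.7 [0.2   0.539 0.236] w 0.0599 gf 0.0 ft [0.4 0.8 0.7]
[397. 149.] z 0.0412 [ 0.6646 -0.1427] [45.4 36.  -2.8]
[233. 165.] z 0.041 [0.6469 0.1422] [65.6 36.6 -2. ]
[153. 175.] z 0.0619 [0.6305 0.2778] [38.2 37.8  8. ]
[489. 267.] z 0.0412 [ 0.458  -0.2885] [105.   37.9  24.6]
[233. 261.] z 0.0465 [0.4804 0.1436] [55.6 49.6 -7.8]
[138. 280.] z 0.0402 [0.4537 0.3079] [84.9 38.1 10.4]
[387. 323.] z 0.0399 [ 0.369 -0.113] [ 84.7  36.6 -56.3]
```

View pics/t2.png

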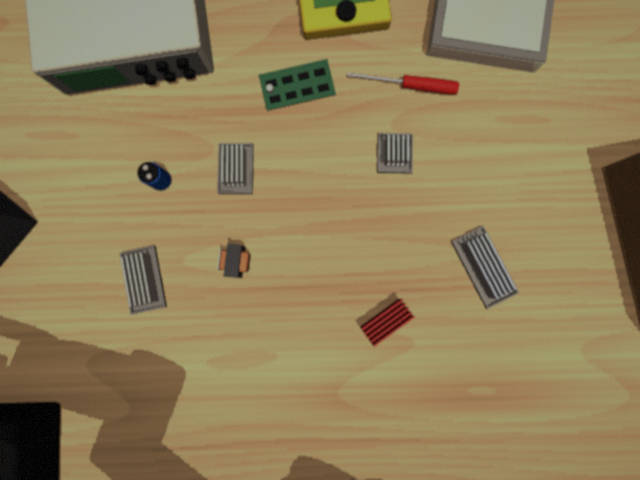

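All four lie in their own trays, at (397,149), (233,165), (138,280) and (489,267), within about 2 mm of centre. Nothing else has moved.

```bash
python3 -c "
from cell import manip
print(manip.close_job())"
```

```text
the job is handed in; nothing more can be done
None
```

All four heatsinks lie flat, fins up, in the trays of their own size and let go, about 2 mm or less off centre; the transformer, capacitor and red look-alike were not moved, and the job was handed in at about 43 s (the hand-in gave no verdict).

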